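Load and close the ring tumbler

ROBOT

A 7-joint arm with a two-finger parallel gripper is mounted at the origin on the work surface. World frame = base frame: x ahead of the robot, y to its left, z up, the work surface at z = 0. Lengths are in mm, angles in rad, forces in N, time in s.
With the tool pointing down it reaches from about 400 to 875 mm from the base axis. Payload 4.4 kg.
Tool frame: the origin (TCP) lies midway between the tips of the shut fingers; the grasp point (between the pads) lies 19 mm behind it (ctrl.pinch_z is the distance from the TCP to the grasp point, in mm); z points along the fingers, y is the line along which they close (so a half turn about z gives the same grasp; the last joint's range is limited). The gripper opens to 85 mm and grips with 20 to 120 N. Pads are 22 mm wide; open, the fingers measure 114 mm over their backs; the gripper's body (76 mm by 85 mm) begins 54 mm behind the grasp point. The pads swing forward as they close: fully open they stand 13 mm farther back than shut.
Start: joints at [1.15, 0.628, 0.038, 1.517, -0.027, 0.996, -0.02], TCP at [225.84, -609.52, 231.313] pointing down, gripper open.
Joint ranges: [-3.06, 3.06], [-0.37, 2.12], [-1.25, 1.32], [0.18, 2.47], [-1.1, 4.24], [0.23, 1.98], [-2.94, 2.94]. Speed limits (rad/s): [2.57, 2.57, 3.14, 3.14, 3.14, 3.14, 3.14].

INTERFACE

Orientations are given as [roll, pitch, yaw] about the fixed x, y, z axes, in that order (R = Rz(yaw) Ry(pitch) Rx(roll)).
In Python, from cell import read_state, cams, order, ctrl gives the robot as it stands.
- The arm moves only by the tool move_arm, never from a script. Its argument "targets" is text: rows parted by semicolons, each of 7 numbers parted by spaces: the gripper's target within -1 to 1 (fully open at 1, half-way at 0, shut at -1), then the shift along the tool's x, y, z in cm, then the turn, a rotation vector about the tool's x, y, z in degrees. A call has 1 to 5 rows; each row shifts and turns the commanded pose from where the row before left it, along the tool's axes as they then stand; what a row does not reach is not made up. A row lasts 1/12 s, in which the tool goes at most 41.7 mm and 7.16 degrees, less where a joint would pass 70% of its speed; a pose out of reach is approached as far as the arm can. A call with a gripper value outside its range is refused whole. The fingers move at their own pace and stop on an object; the grip force is fixed at half the most. Time passes only in rows, so rows that do not move let the fingers close. It gives the time, the measured TCP pose, the force, the opening and the grip force at its end, in the units of the state.
- read_state(): the state, without advancing time (a new reading comes with each control period).
- cams.get_image(name): name is "side" or "top" or "wrist"; returns a dict with "color" (400x640x3 uint8, red, green, blue), "fovy" (degrees; the focal length in pixels is half the picture's height over the tangent of half this angle, whatever the lens; pixels are square), "cx", "cy" (the principal point, pixels), "k1" (the pictures are not rectified: a ray, as slopes to the right and down, at radius r is drawn at 1 + k1 r^2 times it, then the intrinsics apply), "rvec" (rotation vector, rad) and "tvec" (3), from world to camera coordinates, as OpenCV has them. Camera axes: x right, y down, z forward; pixel columns grow to the right and rows downward; lengths in mm; the calibration is good to about 2 mm. A picture is of the moment at which its call begins. There is no depth.
- order.finish_job(): hands the job in; it is judged then, once.
The state is a dict: "clock": time; "qpos": joint angles; "qd": joint speeds; "tau": joint torques, N m; "eef_pos": TCP position; "tool_rot": TCP orientation; "force": force on the tool from outside, world axes, zero at the start; "torque": the same for the moment, N m; "width": finger opening in mm; "gripper_force": force on a finger pad.
Only numpy, scipy, OpenCV 4.12 (cv2) and the standard library are available. Lean on these libraries where they do the work, as an engineer would, in place of code of your own. Each camera call takes 0.05 s, during which the arm holds its last target. There are 200 camera calls.

TASK

Tip the four brass rings out of the steel scoop into the green tumbler bowl, all in one go with the scoop held over the bowl, and stand the empty scoop upright back on the bench. Then take the orange lid by its sleeve and lower it gently over the tall steel rod in the middle of the bowl, keeping it level and not letting it drop, until it lies flush on the rim. Let go of it, and leave the jar, the tin and the hammer where they are.

Things in the scene. Friction and masses are not known exactly. Their poses are not given: they have to be found in the camera images.
- tumbler: small vibratory tumbler, fixed to the bench: dark round base 148 mm across and 45 mm high, on it an open green bowl, 170 mm outside and about 158 mm inside at the mouth, rim 120 mm above the bench, bowl floor 51 mm above it. A steel rod of 12 mm diameter stands upright in the middle of the bowl. Origin on the bench under the rod, z up; the rod is its z axis. It does not run or turn
- rim (a point): the centre of the bowl's mouth, at rim height (120 mm), on the rod's axis; the lid's underside comes here
- rod_tip (a point): top of the steel rod, 55 mm above the rim (175 mm above the bench); the rod's last 8 mm taper from 12 mm to 6 mm diameter
- lid: orange round lid, 176 mm diameter, 6 mm thick, with an aluminium sleeve of 32 mm outside diameter rising 44 mm from its middle (top 50 mm above the underside); a 14.5 mm bore runs right through sleeve and lid, so the rod comes up through the sleeve, and sticks out 5 mm above it when the lid is home. About 0.2 kg. It starts flat on the bench, sleeve up. Origin at the centre of the underside, z up along the bore
- lid_grip (a point): point on the axis of the lid's sleeve, 34 mm above the underside and 16 mm below the sleeve's top: good height to grip the sleeve from above, in any direction
- scoop: open-fronted steel sorting scoop: flat floor 120 mm long (x) by 76 mm wide (y) and 3 mm thick, side and back walls 3 mm thick and 22 mm high, no wall and no lip at the front (+x), and a wooden grip block behind the back wall. About 0.22 kg. Origin at the centre of the floor's underside; x points to the open front, z up. Held level the rings stay put; they begin to slide when its front is tipped 26 to 36 degrees down
- scoop_grip (a point): point in the scoop's upright wooden grip block, 76 mm behind the scoop's origin and 44 mm above its underside. The block is 14 mm thick (scoop's y), 32 mm long (x) and 62 mm high, reaching from the underside up: pinch it across its thickness from above
- scoop_lip (a point): middle of the scoop's open front edge, at the underside, 60 mm ahead of the scoop's origin
- ring1: one of four alike cast brass bands (22 mm outside diameter, 13 mm hole, 8 mm high, about 15 g), lying flat in the scoop at the start; origin at the centre of its underside, z along its axis
- ring2: one of four alike cast brass bands (22 mm outside diameter, 13 mm hole, 8 mm high, about 15 g), lying flat in the scoop at the start; origin at the centre of its underside, z along its axis
- ring3: one of four alike cast brass bands (22 mm outside diameter, 13 mm hole, 8 mm high, about 15 g), lying flat in the scoop at the start; origin at the centre of its underside, z along its axis
- ring4: one of four alike cast brass bands (22 mm outside diameter, 13 mm hole, 8 mm high, about 15 g), lying flat in the scoop at the start; origin at the centre of its underside, z along its axis
- jar: amber glass jar with an aluminium lid, 60 mm diameter, 85 mm high; origin at the centre of its underside; leave it alone: shifting it more than 30 mm or tipping it over fails the run
- tin: round copper-coloured tin, 66 mm diameter, 32 mm high; origin at the centre of its underside; leave it alone: shifting it more than 30 mm or tipping it over fails the run
- hammer: small hammer, 200 mm long, lying on the bench beyond the tumbler, handle along its x; origin near its middle; leave it alone: shifting it more than 30 mm fails the run
Things that resemble listed ones, but are neither listed nor needed, are in the scene too. Several things have the shape of the scoop; the one meant has the colours described above. Several things have the shape of the lid; the one meant has the colours described above.

How it is judged (in metres and radians):
On the way, in this order (a step that is already met when the one before it is completed fails the run):
1. all four rings are in the bowl while the scoop is still tipped (more than 0.3 rad) over it (horizontal distance between each of ring1, ring2, ring3, ring4 and tumbler below 0.083 m and z of ring1 in the frame of tumbler between 0.04 and 0.108 m and z of ring2 in the frame of tumbler between 0.04 and 0.108 m and z of ring3 in the frame of tumbler between 0.04 and 0.108 m and z of ring4 in the frame of tumbler between 0.04 and 0.108 m and angle between scoop's own z axis and vertical above 0.3 rad and horizontal distance between scoop_lip and rim below 0.12 m and z of scoop_lip in the frame of rim above -0.07 m).
2. the scoop stands flat on the bench again, the rings in the bowl (horizontal distance between each of ring1, ring2, ring3, ring4 and tumbler below 0.083 m and z of ring1 in the frame of tumbler between 0.04 and 0.108 m and z of ring2 in the frame of tumbler between 0.04 and 0.108 m and z of ring3 in the frame of tumbler between 0.04 and 0.108 m and z of ring4 in the frame of tumbler between 0.04 and 0.108 m and height (world z) of scoop below 0.006 m and angle between scoop's own z axis and vertical below 0.06 rad and linear speed of scoop below 0.02 m/s), for 0.2 s.
3. the lid is threaded on the rod, level (within 0.1 rad), still 10 mm or more above the rim (horizontal distance between lid and rod_tip below 0.008 m and z of lid in the frame of rod_tip below -0.008 m and z of lid in the frame of rim above 0.01 m and angle between lid's own z axis and vertical below 0.1 rad), for 0.05 s.
At the end, for the whole second after the job is handed in: The lid lies on the bowl's rim (underside within 3 mm of rim height, level within 0.035 rad, centred within 4 mm), released and at rest; all four rings are inside the bowl; the scoop stands flat on the bench (underside below 6 mm, tilt below 0.06 rad), at rest (all of step 2 and horizontal distance between lid and rim below 0.004 m and z of lid in the frame of rim between -0.003 and 0.003 m and angle between lid's own z axis and vertical below 0.035 rad and linear speed of lid below 0.02 m/s); the robot touches nothing.
It fails at once if the lid drops or is rammed down the rod (faster than 0.4 m/s) (horizontal distance between lid and rod_tip below 0.02 m and z of lid in the frame of rod_tip below 0 m and linear speed of lid above 0.4 m/s).
It fails at once if the lid is tilted more than 0.2 rad on the rod (horizontal distance between lid and rod_tip below 0.02 m and z of lid in the frame of rod_tip below 0 m and angle between lid's own z axis and vertical above 0.2 rad).
It fails at once if the jar is disturbed (shifted over 30 mm or tipped) (distance of jar from where it was at the start of the episode above 0.03 m or angle between jar's own z axis and vertical above 0.3 rad).
It fails at once if the tin is disturbed (shifted over 30 mm or tipped) (distance of tin from where it was at the start of the episode above 0.03 m or angle between tin's own z axis and vertical above 0.3 rad).
It fails at once if the hammer is disturbed (shifted over 30 mm) (distance of hammer from where it was at the start of the episode above 0.03 m).
It also fails if it takes over 72 s, if anything falls off the work surface, if the arm or the gripper's body presses on something with over 40 N, if the wrist force passes 120 N, or if a joint passes its speed limit or range.

## Working session

There is one attempt and no reset: what is moved stays moved. The work goes in short steps, Python scripts to look and compute and a tool call to move; the robot and the scene stay as the last step left them, time stands still between calls to the robot, and variables do not carry over. Pictures are saved under pics/ and viewed, at most 10 in all, crops included, and the job is handed in when it is done.

Besides the shell and the picture viewer there is one more tool, called after "Call:" as name(argument=value, ...), one argument or row to a line, values as JSON. move_arm: Moves the arm, as the interface text tells. Its arguments: {"type":"object","properties":{"targets":{"type":"string"}},"required":["targets"]}

```bash
mkdir -p pics; ls
cat > h.py <<'E'
import numpy as np, cv2
from cell import read_state, cams, order, ctrl
from scipy.spatial.transform import Rotation as R
def get(n,save=None):
    im=cams.get_image(n)
    if save: cv2.imwrite(f'pics/{save}.png',im['color'][:,:,::-1])
    return im
def KD(im):
    h=im['color'].shape[0]; f=h/2/np.tan(np.radians(im['fovy'])/2)
    return np.array([[f,0,im['cx']],[0,f,im['cy']],[0,0,1.]]),np.array([im['k1'],0,0,0,0.])
def ray(im,uv):
    K,D=KD(im); p=cv2.undistortPoints(np.array(uv,float).reshape(-1,1,2),K,D)[:,0]
    M=cv2.Rodrigues(np.array(im['rvec'],float))[0]; t=np.array(im['tvec'],float).ravel()
    return -M.T@t, np.c_[p,np.ones(len(p))]@M
def onz(im,uv,z):
    o,d=ray(im,uv); return o+d*((z-o[2])/d[:,2])[:,None]
def proj(im,P):
    K,D=KD(im); return cv2.projectPoints(np.array(P,float).reshape(-1,1,3),np.array(im['rvec'],float),np.array(im['tvec'],float),K,D)[0][:,0]
def mask(im,lo,hi):
    return cv2.inRange(cv2.cvtColor(im['color'],cv2.COLOR_RGB2HSV),np.array(lo),np.array(hi))
E
python3 - <<'E'
from h import *
get('top','top1');get('side','side1')
s=read_state();print(s, ctrl.pinch_z)
E
```

```text
pics
{'clock': 0.1, 'qpos': array([ 1.15020001,  0.62928423,  0.03844052,  1.51827275, -0.02703897,
        0.99632366, -0.01997826]), 'qd': array([ 0.00074146, -0.00184073, -0.00028484, -0.0025119 ,  0.00067979,
       -0.00044881,  0.000753  ]), 'tau': array([ 3.12831595e-03, -5.64536726e+01,  1.23024948e+00, -1.93975604e+01,
        1.12812436e-02,  5.35844461e-03, -8.01784580e-06]), 'eef_pos': array([ 225.65113326, -608.96188983,  230.45962622]), 'tool_rot': array([-3.13982192e+00, -1.52617266e-05,  3.54800161e-01]), 'force': array([1.29517548, 0.42045381, 0.5422774 ]), 'torque': array([0.03586385, 0.04151919, 0.00174149]), 'gripper_force': 0.0, 'width': 85.39360719133231} 18.700000000000003
```

View pics/top1.png

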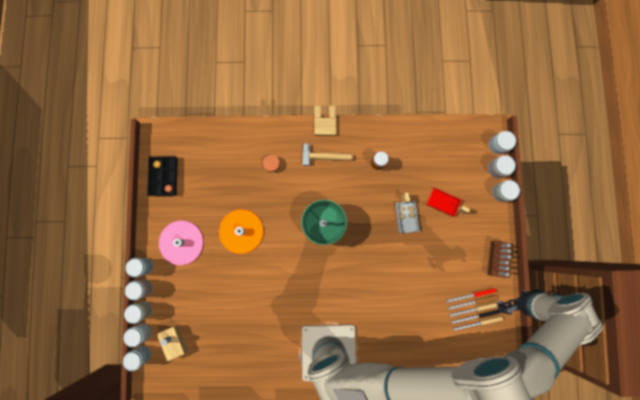

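View pics/side1.png

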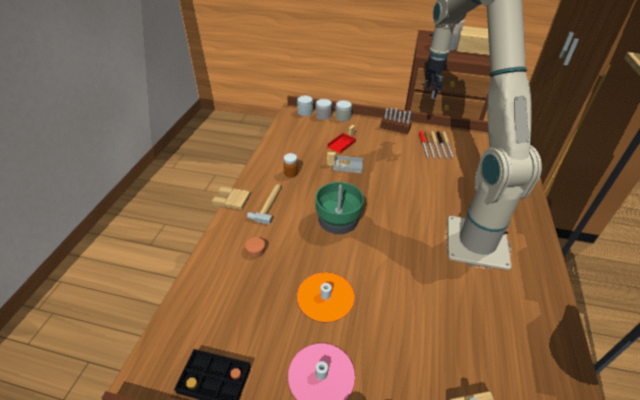

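The top view shows two scoops: steel (407,215) with its grip at (407,198) and red (445,202). It also shows two lids: orange (241,231) and pink (180,242). I choose the steel scoop and the orange lid. The bowl is at (324,222), the jar at (381,159), the tin at (272,162) and the hammer at (328,156).

Run:
```python
from h import *
t=get('top');s=get('side')
def blob(im,lo,hi,near):
    m=mask(im,lo,hi);n,l,st,c=cv2.connectedComponentsWithStats(m)
    c=[(c[i],st[i]) for i in range(1,n) if st[i][4]>40]
    return min(c,key=lambda q:np.hypot(*(q[0]-near))),[q[0].round() for q in c]
b,a=blob(t,(5,200,150),(20,255,255),(241,231));print(b,onz(t,[b[0]],6))
m=mask(t,(60,60,30),(90,255,255));cs=cv2.findContours(m,0,1)[0];c=max(cs,key=cv2.contourArea);e=cv2.minEnclosingCircle(c);print('bowl',e,onz(t,[e[0]],120))
for nm,uv,z in [('jar',(381,159),85),('tin',(272,162),32),('ham',(328,156),10)]:print(nm,onz(t,[uv],z).round())
im=t['color']; cr=cv2.resize(im[180:245,375:475],None,fx=7,fy=7,interpolation=cv2.INTER_CUBIC);
sc=cv2.resize(s['color'][135:200,310:410],None,fx=4,fy=4,interpolation=cv2.INTER_CUBIC)
o=np.zeros((455+260,700,3),np.uint8)
o=np.vstack([cr[:330],np.pad(sc,((0,0),(0,300),(0,0)))]);cv2.imwrite('pics/crop1.png',o[:,:,::-1])
print(o.shape)
```

```text
(array([240.84473684, 231.05789474]), array([ 218,  209,   46,   45, 1520], dtype=int32)) [[472.96728061 340.61296112   6.        ]]
bowl ((324.0119323730469, 222.09747314453125), 22.09407615661621) [[497.92494898  12.45286449 120.        ]]
jar [[ 742. -214.   85.]]
tin [[746. 214.  32.]]
ham [[773. -12.  10.]]
(590, 700, 3)
```

View pics/crop1.png

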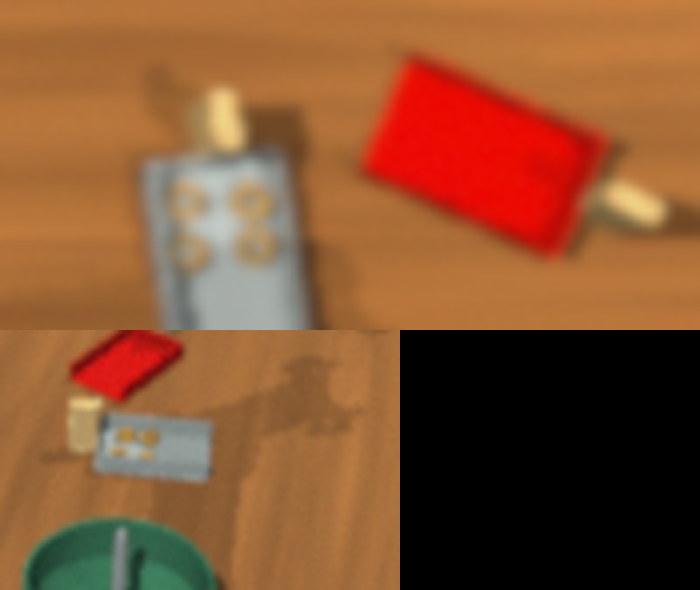

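The crop shows the steel scoop holding four rings, with its wooden block at crop (226,120), which is full-image (407.3,197.1). The front points toward the robot, yawed about 7° off. The red scoop is the decoy.

```bash
cat >> h.py <<'E'
def delta(pos,rpy=None,Rt=None):
    s=read_state(); A=R.from_euler('xyz',s['tool_rot']); B=Rt if Rt is not None else R.from_euler('xyz',rpy)
    d=A.inv().apply(np.array(pos)-s['eef_pos'])/10; r=np.degrees((A.inv()*B).as_rotvec())
    print('d cm',d.round(2),'rot deg',r.round(2),'rows>=',max(np.linalg.norm(d)/4.17,np.linalg.norm(r)/7.16).__round__(1)); return d,r
E
python3 - <<'E'
from h import *
t=get('top');s=get('side')
g=onz(t,[(407.3,196.6)],62)[0];print(g)
# side: block top approx crop (85,403)/4
print(onz(s,[(310+85/4,135+(403-330)/4)],62))
q=np.array([(143,165),(290,150),(165,330),(310,325)])/7+[375,180]
print(onz(t,q,22))
print(delta([g[0],g[1],230],[np.pi,0,np.radians(7)]))
E
```

```text
[ 596.66209473 -316.93250898   62.        ]
[[ 597.31707134 -309.09878349   62.        ]]
[[ 574.00807696 -278.12274362   22.        ]
 [ 581.59841995 -363.11323283   22.        ]
 [ 479.70645223 -287.26130322   22.        ]
 [ 481.37504028 -370.33951808   22.        ]]
d cm [ 44.94 -14.53   0.11] rot deg [-0.03  0.   13.33] rows>= 11.3
(array([ 44.93788968, -14.53375166,   0.1076594 ]), array([-3.47633866e-02,  3.65949569e-03,  1.33296492e+01]))
```

Call:
move_arm(
  targets="1 3.2 -1.04 0 0 0 0;1 3.2 -1.04 0 0 0 0;1 3.2 -1.04 0 0 0 0;1 3.2 -1.04 0 0 0 0;1 3.2 -1.04 0 0 0 0",
)

```text
clock: 0.72
eef_pos: [358.9, -504.1, 231.4]
tool_rot: [3.142, -0.0, 0.354]
force: [0.8, -0.3, 0.2]
width: 85.5
gripper_force: 0.0
```

Call:
move_arm(
  targets="1 3.2 -1.04 0 0 0 0;1 3.2 -1.04 0 0 0 0;1 3.2 -1.04 0 0 0 0;1 3.2 -1.04 0 0 0 0;1 3.2 -1.04 0 0 0 0",
)

```text
clock: 1.13
eef_pos: [490.9, -399.6, 231.3]
tool_rot: [3.142, 0.0, 0.355]
force: [-0.2, -0.2, 0.0]
width: 85.6
gripper_force: 0.0
```

Call:
move_arm(
  targets="1 3.2 -1.04 0 0 0 0;1 3.2 -1.04 0 0 0 0;1 0 0 0 0 0 6.6;1 0 0 0 0 0 6.6;1 0 0 0 0 0 0",
)

```text
clock: 1.55
eef_pos: [543.1, -358.3, 231.0]
tool_rot: [3.142, 0.001, 0.123]
force: [-0.5, -0.0, -0.6]
width: 85.4
gripper_force: 0.0
```

Run:
```python
from h import *
w=get('wrist','wr1'); print(read_state()['eef_pos'],read_state()['tool_rot'])
print(proj(w,[[597,-315,62]]))
```

```text
[ 542.59552733 -358.91675948  231.13589657] [3.14127023e+00 7.03922822e-04 1.27001342e-01]
[[280.0969152  106.27831973]]
```

View pics/wr1.png

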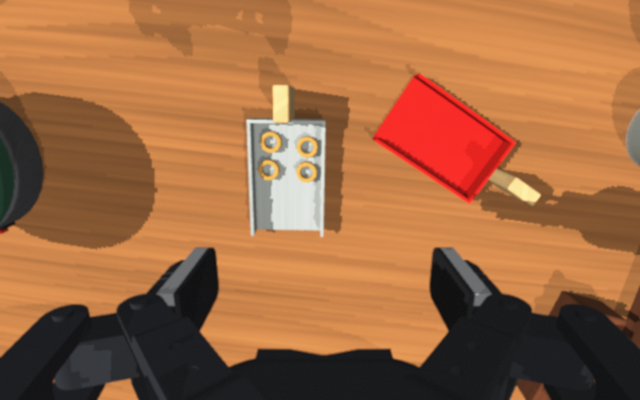

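The wrist view shows the steel scoop upright in the image. Its block top is at (281,~100), the back wall top corners at (247,121) and (325,121), and the front ends of the walls at (252,234) and (323,235).

Run:
```python
from h import *
w=get('wrist')
q=onz(w,[(247,121),(325,121),(252,235),(324,235)],22);print(q.round(1))
b=onz(w,[(273,85),(289,85)],62);print('blk far',b.round(1))
# refine block corners by wood-colour mask in the crop
hsv=cv2.cvtColor(w['color'],cv2.COLOR_RGB2HSV)
for r in range(82,124,3): print(r,[tuple(hsv[r,c]) for c in (270,274,281,287,291)])
```

```text
[[ 576.7 -280.3   22. ]
 [ 586.1 -355.4   22. ]
 [ 459.1 -294.    22. ]
 [ 468.9 -369.4   22. ]]
blk far [[ 613.  -307.8   62. ]
 [ 614.6 -321.2   62. ]]
82 [(np.uint8(14), np.uint8(160), np.uint8(183)), (np.uint8(14), np.uint8(156), np.uint8(183)), (np.uint8(13), np.uint8(155), np.uint8(179)), (np.uint8(14), np.uint8(160), np.uint8(177)), (np.uint8(13), np.uint8(159), np.uint8(202))]
85 [(np.uint8(13), np.uint8(158), np.uint8(177)), (np.uint8(24), np.uint8(95), np.uint8(253)), (np.uint8(23), np.uint8(100), np.uint8(251)), (np.uint8(17), np.uint8(121), np.uint8(212)), (np.uint8(14), np.uint8(148), np.uint8(162))]
88 [(np.uint8(13), np.uint8(159), np.uint8(172)), (np.uint8(26), np.uint8(82), np.uint8(254)), (np.uint8(25), np.uint8(87), np.uint8(253)), (np.uint8(18), np.uint8(118), np.uint8(225)), (np.uint8(18), np.uint8(114), np.uint8(105))]
91 [(np.uint8(13), np.uint8(157), np.uint8(177)), (np.uint8(25), np.uint8(85), np.uint8(254)), (np.uint8(24), np.uint8(89), np.uint8(252)), (np.uint8(18), np.uint8(117), np.uint8(224)), (np.uint8(17), np.uint8(114), np.uint8(105))]
94 [(np.uint8(1
[... 1606 characters left out ...]
(104))]
115 [(np.uint8(14), np.uint8(160), np.uint8(166)), (np.uint8(23), np.uint8(99), np.uint8(251)), (np.uint8(23), np.uint8(97), np.uint8(250)), (np.uint8(18), np.uint8(119), np.uint8(218)), (np.uint8(18), np.uint8(115), np.uint8(104))]
118 [(np.uint8(19), np.uint8(23), np.uint8(153)), (np.uint8(23), np.uint8(97), np.uint8(250)), (np.uint8(23), np.uint8(99), np.uint8(250)), (np.uint8(18), np.uint8(118), np.uint8(224)), (np.uint8(18), np.uint8(82), np.uint8(106))]
121 [(np.uint8(51), np.uint8(8), np.uint8(222)), (np.uint8(18), np.uint8(80), np.uint8(223)), (np.uint8(18), np.uint8(106), np.uint8(224)), (np.uint8(18), np.uint8(77), np.uint8(193)), (np.uint8(54), np.uint8(7), np.uint8(174))]
```

Run:
```python
from h import *
delta([597.5,-315.7,110],[np.pi,0,0.117]);delta([597.5,-315.7,25],[np.pi,0,0.117])
```

```text
d cm [ 6.03 -3.62 12.12] rot deg [0.02 0.03 0.59] rows>= 3.4
d cm [ 6.03 -3.62 20.62] rot deg [0.02 0.03 0.59] rows>= 5.2
```

Call:
move_arm(
  targets="1 3 -1.8 2 0 0 0.6;1 3 -1.8 3 0 0 0;1 0 0 3.5 0 0 0;1 0 0 3.5 0 0 0;1 0 0 0 0 0 0",
)

```text
clock: 2.07
eef_pos: [590.5, -315.5, 107.0]
tool_rot: [-3.134, 0.011, 0.117]
force: [-1.5, 0.7, -0.7]
width: 85.5
gripper_force: 0.0
```

Run:
```python
from h import *
delta([597.5,-315.7,25],[np.pi,0,0.117])
```

```text
d cm [0.78 0.17 8.19] rot deg [-0.44  0.63 -0.02] rows>= 2.0
```

Call:
move_arm(
  targets="1 0 0 0 0 0 0;1 0 0 0 0 0 0",
)

```text
clock: 2.23
eef_pos: [595.7, -320.0, 116.1]
tool_rot: [3.14, -0.002, 0.113]
force: [0.4, 0.4, 1.6]
width: 85.5
gripper_force: 0.0
```

Run:
```python
from h import *
delta([597.5,-315.7,25],[np.pi,0,0.117])
```

```text
d cm [ 0.21 -0.42  9.11] rot deg [ 0.1  -0.12 -0.21] rows>= 2.2
```

Call:
move_arm(
  targets="1 0.2 -0.4 2.3 0 0 0;1 0 0 2.3 0 0 0;1 0 0 2.3 0 0 0;1 0 0 2.0 0 0 0;1 0 0 0.2 0 0 0",
)

```text
clock: 2.65
eef_pos: [596.0, -314.4, 22.6]
tool_rot: [-3.141, 0.001, 0.114]
force: [-0.2, -0.4, 0.3]
width: 85.1
gripper_force: 0.0
```

Call:
move_arm(
  targets="1 0 0 0 0 0 0;1 0 0 0 0 0 0",
)

```text
clock: 2.82
eef_pos: [598.3, -315.5, 25.9]
tool_rot: [3.139, -0.004, 0.114]
force: [0.9, -1.1, -0.2]
width: 85.6
gripper_force: 0.0
```

Run:
```python
from h import *
delta([597.5,-315.7,25],[np.pi,0,0.117])
```

```text
d cm [-0.08  0.02  0.09] rot deg [ 0.14 -0.2  -0.2 ] rows>= 0.0
```

Call:
move_arm(
  targets="-0.3 0 0 0 0 0 0;-0.5 0 0 0 0 0 0;-0.6 0 0 0 0 0 0;-0.8 0 0 0 0 0 0;-1 0 0 0 0 0 0",
)

```text
clock: 3.23
eef_pos: [596.9, -314.1, 23.6]
tool_rot: [3.141, -0.0, 0.114]
force: [-1.0, 0.6, 0.4]
width: 25.2
gripper_force: 0.0
```

Call:
move_arm(
  targets="-1 0 0 0 0 0 0;-1 0 0 0 0 0 0;-1 0 0 0 0 0 0;-1 0 0 0 0 0 0;-1 0 0 0 0 0 0",
)

```text
clock: 3.65
eef_pos: [597.0, -314.2, 23.5]
tool_rot: [3.141, -0.001, 0.114]
force: [-0.5, 0.4, 3.7]
width: 13.4
gripper_force: 59.2
```

Run:
```python
from h import *
s=read_state();print(s['eef_pos'],s['tool_rot'],s['width'],s['gripper_force'],s['force'])
```

```text
[ 596.99898922 -314.15043658   23.51383229] [ 3.14131934e+00 -5.07313988e-04  1.13982605e-01] 13.386000402565566 59.155508279800415 [-0.48161597  0.42533977  3.71034307]
```

Call:
move_arm(
  targets="-1 0 0 -0.3 0 0 0;-1 0 0 -0.7 0 0 0;-1 0 0 -1.5 0 0 0;-1 0 0 -2 0 0 0;-1 0 0 -2 0 0 0",
)

```text
clock: 4.07
eef_pos: [596.2, -313.9, 89.2]
tool_rot: [-3.141, 0.001, 0.114]
force: [0.5, -0.8, -3.6]
width: 13.3
gripper_force: 58.6
```

Call:
move_arm(
  targets="-1 0 0 -2 0 0 0;-1 0 0 -2 0 0 0;-1 0 0 -2 0 0 0;-1 0 0 -1.6 0 0 0;-1 0 0 -0.8 0 0 0",
)

```text
clock: 4.48
eef_pos: [597.7, -314.7, 175.8]
tool_rot: [3.139, -0.004, 0.114]
force: [0.7, 0.1, -2.6]
width: 13.8
gripper_force: 58.6
```

Call:
move_arm(
  targets="-1 0 0 -0.3 0 0 0;-1 0 0 0 0 0 0;-1 0 0 0 0 0 0",
)

```text
clock: 4.73
eef_pos: [596.1, -313.7, 174.4]
tool_rot: [-3.141, 0.001, 0.114]
force: [-0.4, 0.7, -4.0]
width: 13.0
gripper_force: 58.6
```

Run:
```python
from h import *
w=get('wrist','wr2');t=get('top');s=get('side')
print(read_state()['width'])
delta([679,12.5,175],[np.pi,0,0])
# rim centre from both views
for im,nm in((t,'top'),(s,'side')):
    m=mask(im,(60,60,30),(90,255,255));cs=cv2.findContours(m,0,1)[0];c=max(cs,key=cv2.contourArea);print(nm,cv2.boundingRect(c),cv2.minEnclosingCircle(c)[0])
o=np.hstack([cv2.resize(w['color'],(480,300)),cv2.resize(t['color'][190:255,290:355],(300,300),interpolation=2)])
o=np.vstack([o,np.pad(cv2.resize(s['color'][170:240,300:380],(320,280),interpolation=2),((0,0),(0,460),(0,0)))])
cv2.imwrite('pics/m2.png',o[:,:,::-1])
```

```text
13.423598937731184
d cm [ 11.95 -31.46  -0.1 ] rot deg [-0.07  0.12  6.53] rows>= 8.1
top (303, 201, 43, 43) (323.83392333984375, 221.93701171875)
side (316, 183, 48, 43) (339.0830383300781, 202.030029296875)
```

View pics/m2.png

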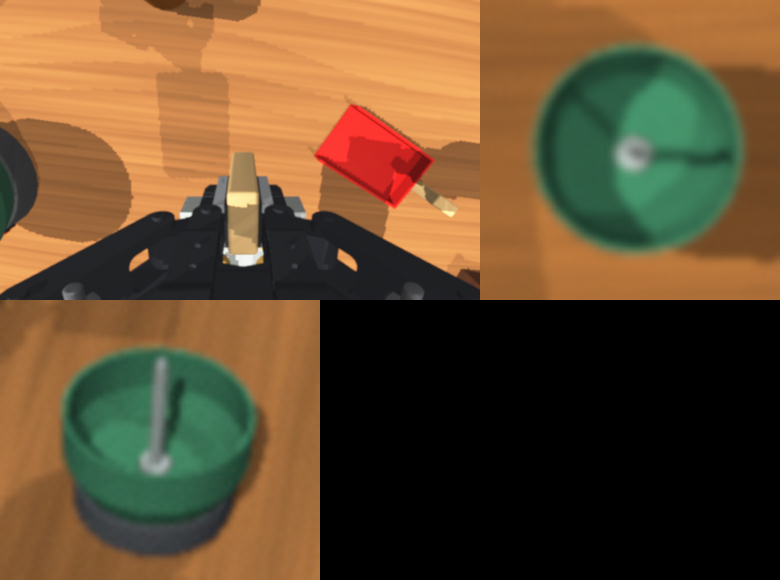

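The wrist crop shows the block pinched between the pads and the scoop lifted. The bowl and rod are clear in the top and side crops, with the rod tip at side pixel (340.5,185). I'll carry the scoop to the far side of the bowl.

Call:
move_arm(
  targets="-1 0.24 -0.63 0 0 0 0;-1 0.56 -1.47 0 0 0 0;-1 0.8 -2.1 0 0 0 0;-1 0.8 -2.1 0 0 0 0;-1 0.8 -2.1 0 0 0 0",
)

```text
clock: 5.3
eef_pos: [619.5, -223.9, 174.9]
tool_rot: [-3.14, -0.0, 0.115]
force: [0.6, 0.5, -2.9]
width: 13.3
gripper_force: 58.6
```

Call:
move_arm(
  targets="-1 0.8 -2.1 0 0 0 0;-1 0.8 -2.1 0 0 0 0;-1 0.8 -2.1 0 0 0 0;-1 0.8 -2.1 0 0 0 0;-1 0.8 -2.1 0 0 0 0",
)

```text
clock: 5.72
eef_pos: [647.0, -114.6, 174.9]
tool_rot: [-3.14, 0.0, 0.116]
force: [0.7, -1.2, -2.6]
width: 13.5
gripper_force: 58.6
```

Call:
move_arm(
  targets="-1 0.8 -2.1 0 0 0 0;-1 0.8 -2.1 0 0 0 0;-1 0.8 -2.1 0 0 0 0;-1 0.8 -2.1 0 0 0 0;-1 0.8 -2.1 0 0 0 0",
)

```text
clock: 6.13
eef_pos: [674.4, -5.7, 174.9]
tool_rot: [-3.14, 0.0, 0.116]
force: [-0.3, 1.0, -3.2]
width: 13.4
gripper_force: 58.6
```

Call:
move_arm(
  targets="-1 0.56 -1.47 0 0 0 0;-1 0.24 -0.63 0 0 0 0;-1 0 0 0 0 0 3.2;-1 0 0 0 0 0 3.3;-1 0 0 0 0 0 0",
)

```text
clock: 6.55
eef_pos: [679.8, 12.1, 175.0]
tool_rot: [3.141, 0.001, -0.001]
force: [0.4, -0.2, -2.7]
width: 13.3
gripper_force: 58.7
```

Call:
move_arm(
  targets="-1 0 0 0 0 0 0;-1 0 0 0 0 0 0",
)

```text
clock: 6.72
eef_pos: [680.0, 12.0, 175.2]
tool_rot: [3.141, 0.0, 0.001]
force: [-0.9, -0.1, -2.6]
width: 13.3
gripper_force: 58.7
```

Run:
```python
from h import *
t=get('top');s=get('side')
P=[[498,12.5,120],[498,12.5,175],[498,12.5,51]];print(proj(t,P).round(1).tolist(),proj(s,P).round(1).tolist())
delta([679,12.5,175],[np.pi,0,0])
o=np.hstack([cv2.resize(t['color'][140:260,280:370],(450,600),interpolation=2),cv2.resize(s['color'][110:230,290:360],(350,600),interpolation=2)])
cv2.imwrite('pics/m3.png',o[:,:,::-1])
```

```text
[[324.0, 222.1], [324.6, 221.2], [323.4, 223.1]] [[340.7, 196.3], [341.5, 184.3], [339.7, 210.5]]
d cm [-0.11 -0.04  0.02] rot deg [0.   0.   0.04] rows>= 0.0
```

View pics/m3.png

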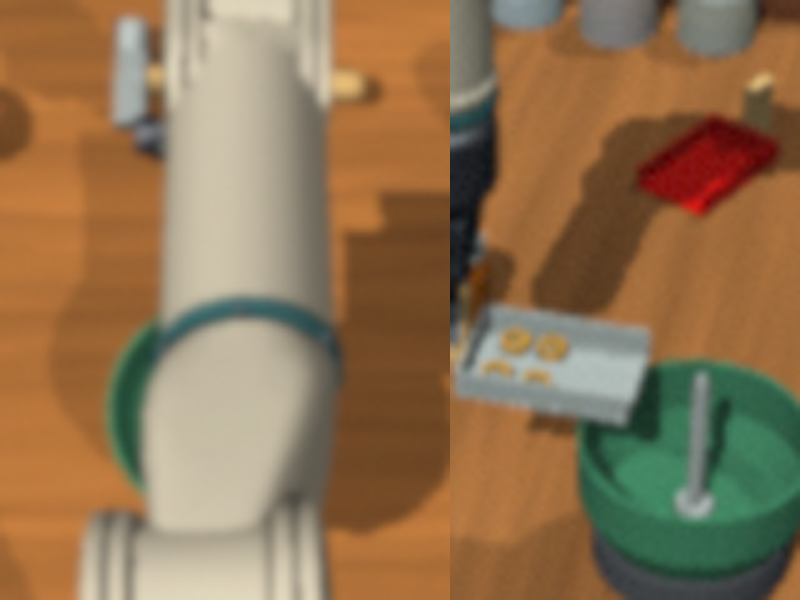

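The side crop shows all four rings in the level scoop with its lip over the bowl. I'll tip it about the lip.

Call:
move_arm(
  targets="-1 -0.27 0 -0.63 0 5 0;-1 -0.27 0 -0.63 0 5 0;-1 -0.27 0 -0.63 0 5 0;-1 -0.27 0 -0.63 0 5 0;-1 0 0 0 0 0 0",
)

```text
clock: 7.23
eef_pos: [659.5, 12.0, 197.3]
tool_rot: [-3.142, -0.343, 0.0]
force: [-2.1, -0.4, -2.9]
width: 13.2
gripper_force: 59.1
```

```bash
cat > lip.py <<'E'
from h import *
s=read_state();print('lip',(s['eef_pos']+R.from_euler('xyz',s['tool_rot']).apply([-136,0,25])).round(1),s['eef_pos'].round(1),s['tool_rot'].round(3),s['width'])
E
python3 lip.py
```

```text
lip [539.9  12.  128. ] [659.5  12.  197.3] [-3.142 -0.343  0.   ] 13.166019156207183
```

Call:
move_arm(
  targets="-1 -0.12 0 -0.59 0 2.5 0;-1 -0.12 0 -0.59 0 2.5 0;-1 -0.12 0 -0.59 0 2.5 0;-1 -0.12 0 -0.59 0 2.5 0;-1 -0.12 0 -0.59 0 2.5 0",
)

```text
clock: 7.65
eef_pos: [649.4, 16.8, 206.9]
tool_rot: [-3.129, -0.452, 0.002]
force: [0.7, 0.7, -4.5]
width: 13.5
gripper_force: 59.1
```

Call:
move_arm(
  targets="-1 -0.12 0 -0.59 0 2.5 0;-1 -0.12 0 -0.59 0 2.5 0;-1 -0.12 0 -0.59 0 2.5 0;-1 -0.12 0 -0.59 0 2.5 0;-1 -0.12 0 -0.59 0 2.5 0",
)

```text
clock: 8.07
eef_pos: [647.3, 18.7, 263.2]
tool_rot: [-3.127, -0.569, 0.001]
force: [-0.3, 0.6, -1.9]
width: 13.3
gripper_force: 59.3
```

Call:
move_arm(
  targets="-1 0 0 0 0 0 0;-1 0 0 0 0 0 0;-1 0 0 0 0 0 0;-1 0 0 0 0 0 0;-1 0 0 0 0 0 0",
)

```text
clock: 8.48
eef_pos: [646.7, 17.8, 261.7]
tool_rot: [-3.128, -0.567, -0.0]
force: [0.0, 0.1, -2.5]
width: 13.2
gripper_force: 59.3
```

```bash
python3 lip.py
python3 - <<'E'
from h import *
s=get('side');t=get('top')
o=np.hstack([cv2.resize(t['color'][180:260,290:350],(300,400),interpolation=2),cv2.resize(s['color'][140:240,290:390],(500,500),interpolation=2)[:400]])
cv2.imwrite('pics/m4.png',o[:,:,::-1])
E
```

```text
lip [545.4  18.2 167.6] [646.7  17.8 261.7] [-3.128 -0.567 -0.   ] 13.209488756478436
```

View pics/m4.png

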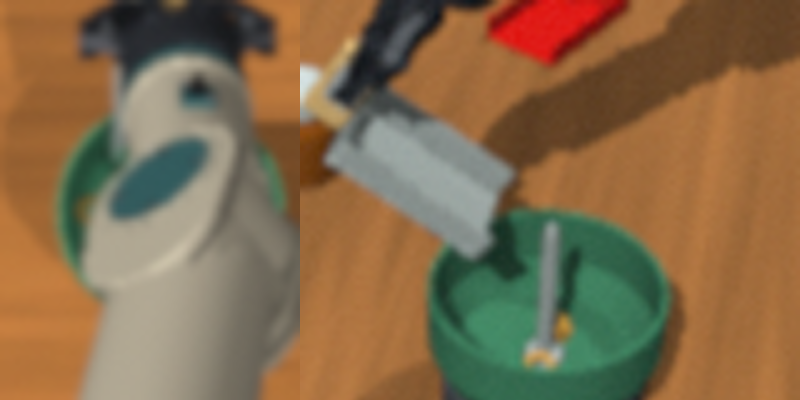

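The side crop shows an empty tipped scoop and rings on the bowl floor around the rod foot. The tilt stopped at 32.5°, which was enough. I'll level the scoop.

Call:
move_arm(
  targets="-1 0.3 0 0 0 -5 0;-1 0.3 0 0 0 -6.5 0;-1 0.3 0 0 0 -6.5 0;-1 0.3 0 0 0 -6.5 0;-1 0 0 0 0 -6.5 0",
)

```text
clock: 9.0
eef_pos: [659.5, 20.3, 267.1]
tool_rot: [-3.126, -0.062, 0.011]
force: [2.8, -0.1, -3.1]
width: 13.2
gripper_force: 59.3
```

Call:
move_arm(
  targets="-1 0 0 0 0 0 0;-1 0 0 0 0 0 0",
)

```text
clock: 9.17
eef_pos: [660.1, 19.4, 264.9]
tool_rot: [-3.125, -0.067, 0.011]
force: [-0.5, 0.3, -2.1]
width: 13.6
gripper_force: 59.4
```

```bash
python3 lip.py
python3 - <<'E'
from h import *
print(read_state()['qpos'].round(2))
delta([596.9,-314.1,255],[np.pi,0,0.114])
s=get('side')
m=mask(s,(10,90,140),(28,255,255))
P=proj(s,[[498,12.5,120]])[0];print(P)
n,l,st,c=cv2.connectedComponentsWithStats(m[180:228,314:366]);print(n,st[1:].tolist())
o=cv2.resize(s['color'][140:240,280:380],(600,600),interpolation=2)
cv2.imwrite('pics/m5.png',o[:,:,::-1])
E
```

```text
lip [526.1  18.4 230.8] [660.1  19.4 264.9] [-3.125 -0.067  0.011] 13.611843234167518
[-0.55  0.73  0.89  1.53 -0.65  1.12 -1.08]
d cm [-6.730e+00  3.329e+01 -1.000e-02] rot deg [-0.74 -3.88 -5.88] rows>= 8.1
[340.66400073 196.33965197]
7 [[0, 0, 6, 33, 67], [33, 0, 19, 17, 148], [27, 24, 3, 3, 8], [21, 30, 6, 3, 11], [42, 30, 10, 18, 90], [1, 42, 5, 6, 20]]
```

View pics/m5.png

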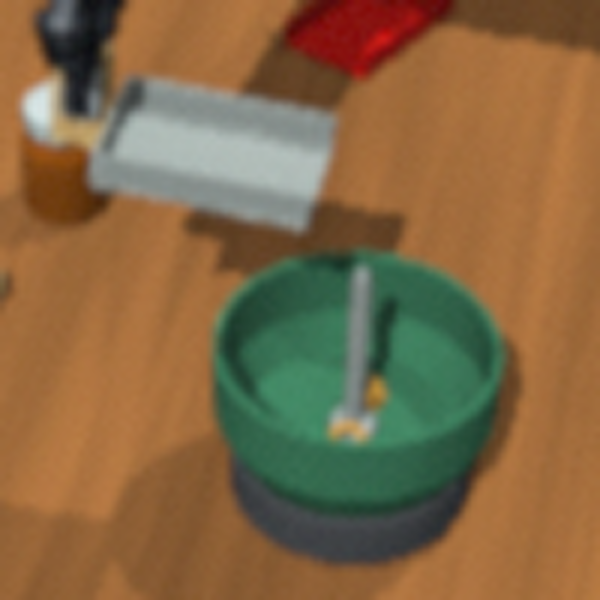

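The scoop is empty and level. Rings are on the bowl floor, and some are hidden by the near wall. I'll carry the scoop back.

Call:
move_arm(
  targets="-1 0 0 0 -0.4 -2 -3;-1 0 0 0 -0.4 -1.9 -2.9;-1 0 0 0 0 0 0",
)

```text
clock: 9.47
eef_pos: [658.6, 20.2, 266.2]
tool_rot: [-3.139, 0.0, 0.115]
force: [0.6, 1.1, -2.2]
width: 13.7
gripper_force: 59.4
```

Run:
```python
from h import *
delta([596.9,-314.1,235],[np.pi,0,0.114])
```

```text
d cm [-9.95 32.51  3.05] rot deg [-0.13  0.    0.04] rows>= 8.2
```

Call:
move_arm(
  targets="-1 -0.83 2.71 0.25 0 0 0;-1 -0.83 2.71 0.25 0 0 0;-1 -0.83 2.71 0.25 0 0 0;-1 -0.83 2.71 0.25 0 0 0;-1 -0.83 2.71 0.25 0 0 0",
)

```text
clock: 9.88
eef_pos: [631.4, -120.5, 253.9]
tool_rot: [-3.14, -0.001, 0.111]
force: [0.6, -0.2, -2.8]
width: 13.4
gripper_force: 59.4
```

Call:
move_arm(
  targets="-1 -0.83 2.71 0.25 0 0 0;-1 -0.83 2.71 0.25 0 0 0;-1 -0.83 2.71 0.25 0 0 0;-1 -0.83 2.71 0.25 0 0 0;-1 -0.83 2.71 0.25 0 0 0",
)

```text
clock: 10.3
eef_pos: [605.6, -259.7, 241.4]
tool_rot: [-3.14, -0.001, 0.111]
force: [0.4, -0.3, -2.4]
width: 13.4
gripper_force: 59.4
```

Call:
move_arm(
  targets="-1 -0.83 2.71 0.25 0 0 0;-1 -0.83 2.71 0.25 0 0 0;-1 0 0 0 0 0 0;-1 0 0 0 0 0 0",
)

```text
clock: 10.63
eef_pos: [594.3, -316.9, 236.6]
tool_rot: [-3.142, -0.0, 0.107]
force: [-0.1, 0.6, -2.5]
width: 13.5
gripper_force: 59.5
```

Run:
```python
from h import *
delta([596.9,-314.1,23.5],[np.pi,0,0.114]); s=get('side','s6'); t=get('top','t6')
o=np.hstack([cv2.resize(t['color'][190:255,290:355],(390,390),interpolation=2),cv2.resize(s['color'][90:155,310:375],(390,390),interpolation=2)])
cv2.imwrite('pics/m6.png',o[:,:,::-1])
```

```text
d cm [ 0.29 -0.25 21.31] rot deg [-0.   -0.   -0.43] rows>= 5.1
```

View pics/m6.png

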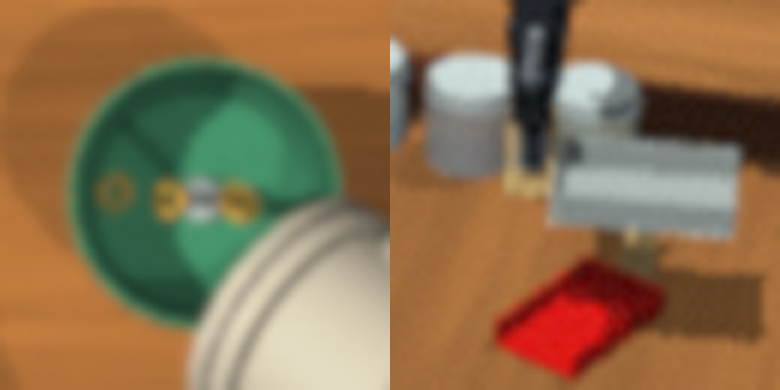

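The top crop shows at least three rings in the bowl, at the left and on either side of the rod. The rest is hidden by the arm. The side crop shows the empty scoop level. I'll lower it.

Call:
move_arm(
  targets="-1 0.3 -0.25 3 0 0 0;-1 0 0 3.2 0 0 0;-1 0 0 3.2 0 0 0;-1 0 0 3.2 0 0 0;-1 0 0 3.2 0 0 0",
)

```text
clock: 11.15
eef_pos: [600.0, -309.2, 77.1]
tool_rot: [-3.14, -0.0, 0.115]
force: [0.4, 0.3, -2.5]
width: 13.1
gripper_force: 59.5
```

Call:
move_arm(
  targets="-1 0 0 2.4 0 0 0;-1 0 0 1.5 0 0 0;-1 0 0 0.6 0 0 0;-1 0 0 0 0 0 0;-1 0 0 0 0 0 0",
)

```text
clock: 11.57
eef_pos: [600.0, -311.9, 34.5]
tool_rot: [3.141, -0.0, 0.114]
force: [-0.3, -0.8, -3.7]
width: 13.2
gripper_force: 59.4
```

Run:
```python
from h import *
delta([596.9,-314.1,23.5],[np.pi,0,0.114]); print(read_state()['force'])
```

```text
d cm [-0.33  0.18  1.1 ] rot deg [ 0.04 -0.01 -0.01] rows>= 0.3
[-0.27327645 -0.79574881 -3.6883699 ]
```

Call:
move_arm(
  targets="-1 0 0 0.4 0 0 0;-1 0 0 0.3 0 0 0;-1 0 0 0.2 0 0 0;-1 0 0 0 0 0 0;-1 0 0 0 0 0 0",
)

```text
clock: 11.98
eef_pos: [599.1, -311.7, 24.4]
tool_rot: [-3.141, 0.001, 0.113]
force: [-0.4, -0.2, -3.1]
width: 13.4
gripper_force: 59.5
```

Call:
move_arm(
  targets="-1 0 0 0.1 0 0 0;-1 0 0 0.1 0 0 0;-1 0 0 0 0 0 0;-1 0 0 0 0 0 0",
)

```text
clock: 12.32
eef_pos: [599.3, -311.9, 23.5]
tool_rot: [-3.141, 0.001, 0.113]
force: [-0.7, 2.3, 5.5]
width: 13.3
gripper_force: 60.6
```

Call:
move_arm(
  targets="-0.5 0 0 0 0 0 0;-0.2 0 0 0 0 0 0;0.2 0 0 0 0 0 0;0.6 0 0 0 0 0 0;1 0 0 0 0 0 0",
)

```text
clock: 12.73
eef_pos: [599.0, -311.7, 22.1]
tool_rot: [-3.141, 0.001, 0.113]
force: [-0.9, -0.5, -0.2]
width: 68.6
gripper_force: 0.0
```

Call:
move_arm(
  targets="1 0 0 0 0 0 0;1 0 0 -1 0 0 0;1 0 0 -2 0 0 0;1 0 0 -3 0 0 0;1 0 0 -3.5 0 0 0",
)

```text
clock: 13.15
eef_pos: [598.1, -311.0, 117.2]
tool_rot: [-3.139, 0.004, 0.113]
force: [0.9, -0.2, -0.3]
width: 85.2
gripper_force: 0.0
```

Call:
move_arm(
  targets="1 0 0 -3.5 0 0 0;1 0 0 -3.5 0 0 0;1 0 0 -3.5 0 0 0;1 0 0 -3 0 0 0;1 0 0 0 0 0 0",
)

```text
clock: 13.57
eef_pos: [601.5, -314.9, 260.4]
tool_rot: [3.134, -0.008, 0.113]
force: [0.8, -0.6, 1.3]
width: 85.4
gripper_force: 0.0
```

Run:
```python
from h import *
s=read_state();print(s['eef_pos'],s['width'],s['qpos'].round(2))
w=get('wrist');t=get('top')
def bl(im,lo,hi,mn=15):
    m=mask(im,lo,hi);n,l,st,c=cv2.connectedComponentsWithStats(m); return [(c[i].round(1).tolist(),st[i].tolist()) for i in range(1,n) if st[i][4]>=mn]
print('steel top',bl(t[...] if False else t,(0,0,140),(179,60,230),60))
m=mask(w,(0,0,130),(179,45,255));cs=cv2.findContours(m[:250],0,1)[0]
for c in cs:
    if cv2.contourArea(c)>800:
        q=cv2.boxPoints(cv2.minAreaRect(c));print(q.round(),onz(w,q,22).round(1).tolist())
m=mask(t,(0,0,120),(179,60,255))[185:240,390:425];c=max(cv2.findContours(m,0,1)[0],key=cv2.contourArea);print(cv2.boundingRect(c),cv2.minAreaRect(c))
```

```text
[ 601.52719689 -314.86176658  260.37231932] 85.3564739758917 [ 0.02  0.77  0.82  1.42 -0.58  1.2  -0.55]
steel top [([504.3, 140.4], [493, 131, 23, 19, 351]), ([305.3, 154.1], [303, 144, 6, 21, 110]), ([440.2, 185.1], [395, 148, 88, 76, 2667]), ([380.7, 158.1], [374, 152, 15, 13, 156]), ([504.3, 164.7], [494, 155, 21, 20, 324]), ([509.0, 188.4], [498, 180, 22, 18, 286]), ([352.2, 267.8], [321, 211, 88, 135, 4803]), ([133.5, 267.4], [125, 259, 18, 18, 152]), ([132.8, 290.6], [125, 282, 18, 18, 165]), ([132.3, 313.9], [124, 305, 18, 18, 217]), ([325.9, 365.9], [301, 326, 56, 74, 2255]), ([132.0, 337.2], [123, 328, 19, 19, 272]), ([131.3, 361.3], [123, 352, 18, 19, 271])]
[[285. 176.]
 [354. 176.]
 [354. 249.]
 [285. 249.]] [[581.9, -277.0, 22.0], [590.3, -351.7, 22.0], [505.2, -363.3, 22.0], [496.4, -284.3, 22.0]]
(4, 0, 31, 41) ((28.000003814697266, 18.499998092651367), (33.23401641845703, 34.64822769165039), 45.0)
```

Call:
move_arm(
  targets="1 0 0 0 0 0 -6.5;1 0 0 0 0 0 -6.5;1 0 0 0 0 0 -6.5;1 0 0 0 0 0 -6.5;1 0 0 0 0 0 -6.5",
)

```text
clock: 14.08
eef_pos: [598.6, -311.1, 250.6]
tool_rot: [-3.137, 0.002, 0.686]
force: [-0.7, 0.2, -0.3]
width: 85.7
gripper_force: 0.0
```

Call:
move_arm(
  targets="1 0 0 0 0 0 -6.5;1 0 0 0 0 0 -6.5;1 0 0 0 0 0 -6.5;1 0 0 0 0 0 0;1 0 0 0 0 0 0",
)

```text
clock: 14.5
eef_pos: [598.8, -311.4, 251.1]
tool_rot: [-3.138, -0.0, 1.018]
force: [-0.3, 0.2, -0.1]
width: 85.3
gripper_force: 0.0
```

Run:
```python
from h import *
s=read_state();print(s['eef_pos'],s['tool_rot'],s['qpos'].round(2))
y=s['tool_rot'][2]
delta([473-60*np.cos(y)*0,341,260],[np.pi,0,y])
w=get('wrist')
m=mask(get('top'),(5,200,150),(20,255,255));c=max(cv2.findContours(m,0,1)[0],key=cv2.contourArea);e=cv2.minEnclosingCircle(c);print(e,onz(get('top'),[e[0]],6))
print('where 60mm ahead of tcp in x at z50 falls', [proj(w,[s['eef_pos']*[1,1,0]+[a*np.cos(y),a*np.sin(y),50]]).round() for a in (0,40,80)])
```

```text
[ 598.77429216 -311.42413545  251.1390917 ] [-3.13783930e+00 -1.67238630e-04  1.01759062e+00] [ 0.13  0.71  0.58  1.42 -0.4   1.13  0.22]
d cm [ 48.9  -44.98  -0.71] rot deg [-0.22 -0.01  0.  ] rows>= 15.9
((240.93304443359375, 231.06155395507812), 22.9332275390625) [[472.94851712 340.26038396   6.        ]]
where 60mm ahead of tcp in x at z50 falls [array([[323., 166.]]), array([[323., 125.]]), array([[323.,  81.]])]
```

Call:
move_arm(
  targets="1 2.5 -2.5 0 0 0 0;1 2.5 -2.5 0 0 0 0;1 2.5 -2.5 0 0 0 0;1 2.5 -2.5 0 0 0 0;1 2.5 -2.5 0 0 0 0",
)

```text
clock: 15.07
eef_pos: [557.4, -138.4, 252.2]
tool_rot: [-3.14, 0.0, 1.019]
force: [0.4, 0.5, -0.5]
width: 85.2
gripper_force: 0.0
```

Call:
move_arm(
  targets="1 2.5 -2.5 0 0 0 0;1 2.5 -2.5 0 0 0 0;1 2.5 -2.5 0 0 0 0;1 2.5 -2.5 0 0 0 0;1 2.5 -2.5 0 0 0 0",
)

```text
clock: 15.48
eef_pos: [516.2, 33.6, 252.6]
tool_rot: [-3.14, 0.0, 1.019]
force: [1.1, 0.2, 0.2]
width: 85.4
gripper_force: 0.0
```

Call:
move_arm(
  targets="1 2.5 -2.5 0 0 0 0;1 2.5 -2.5 0 0 0 0;1 2.5 -2.5 0 0 0 0;1 2.5 -2.5 0 0 0 0;1 2.5 -2.5 0 0 0 0",
)

```text
clock: 15.9
eef_pos: [474.9, 205.6, 252.8]
tool_rot: [-3.14, 0.0, 1.019]
force: [0.3, 0.0, 0.6]
width: 85.3
gripper_force: 0.0
```

Call:
move_arm(
  targets="1 2.5 -2.5 0 0 0 0;1 2.5 -2.5 0 0 0 0;1 2.5 -2.5 0 0 0 0;1 0 0 0 0 0 0;1 0 0 0 0 0 0",
)

```text
clock: 16.32
eef_pos: [449.7, 309.5, 252.3]
tool_rot: [-3.14, 0.001, 1.025]
force: [-0.7, -0.7, -1.1]
width: 85.5
gripper_force: 0.0
```

Run:
```python
from h import *
s=read_state();print(s['eef_pos'],s['tool_rot'],s['qpos'].round(2))
w=get('wrist','w7');m=mask(w,(5,200,120),(20,255,255));c=max(cv2.findContours(m,0,1)[0],key=cv2.contourArea)
h=cv2.convexHull(c);e=cv2.fitEllipse(h);print(e,cv2.boundingRect(c),onz(w,[e[0]],6))
P=onz(w,h[:,0],6)
# circle fit on hull points in the plane
A=np.c_[2*P[:,:2],np.ones(len(P))];x=np.linalg.lstsq(A,(P[:,:2]**2).sum(1),rcond=None)[0];print('lid',x[:2],np.sqrt(x[2]+x[:2]@x[:2]))
# sleeve: grey pixels inside the lid hull
L=np.zeros_like(m);cv2.fillPoly(L,[h],255);g=cv2.bitwise_and(mask(w,(0,0,60),(179,70,255)),L)
n,l,st,cc=cv2.connectedComponentsWithStats(g);print([(cc[i].round(1).tolist(),st[i].tolist()) for i in range(1,n) if st[i][4]>30])
print('pred sleeve top',proj(w,[[x[0],x[1],50],[x[0],x[1],6]]))
t=get('top');m=mask(t,(60,60,30),(90,255,255));c=max(cv2.findContours(m,0,1)[0],key=cv2.contourArea);e=cv2.fitEllipse(cv2.convexHull(c));print('bowl',e,onz(t,[e[0]],120))
yy=mask(t,(12,110,110),(28,255,255));n,l,st,cc=cv2.connectedComponentsWithStats(yy[204:241,306:343]);print([(cc[i].round(1).tolist(),st[i][4]) for i in range(1,n)])
```

```text
[449.68365586 309.50159073 252.31085741] [-3.13964081e+00  6.33404419e-04  1.02501587e+00] [-1.07  0.52  0.64  1.79 -0.37  0.95 -0.82]
((328.1480407714844, 115.82742309570312), (163.23106384277344, 165.9635772705078), 0.5158975124359131) (247, 33, 163, 166) [[478.04682979 345.69799871   6.        ]]
lid [475.76413896 341.9257471 ] 87.52334543868699
[([328.5, 122.6], [313, 106, 32, 34, 767])]
pred sleeve top [[328.61018354 123.02237299]
 [328.14378316 120.01676113]]
bowl ((323.85638427734375, 221.7548065185547), (42.74246597290039, 43.41412353515625), 109.85367584228516) [[499.20553424  13.01022352 120.        ]]
[([0.7, 0.7], np.int32(6)), ([35.0, 0.9], np.int32(9)), ([12.0, 17.5], np.int32(13)), ([23.2, 19.6], np.int32(28)), ([1.3, 34.7], np.int32(15)), ([35.3, 35.3], np.int32(6))]
```

Run:
```python
from h import *
s=get('side');t=get('top')
a=cv2.resize(t['color'][200:245,301:346],(400,400),interpolation=cv2.INTER_CUBIC)
b=cv2.resize(s['color'][180:230,315:365],(400,400),interpolation=cv2.INTER_CUBIC)
o=np.clip(np.hstack([a,b]).astype(float)*1.5,0,255).astype(np.uint8)
cv2.imwrite('pics/m8.png',o[:,:,::-1])
y=1.018
delta([475.8,341.9,110],[np.pi,0,y]);delta([475.8,341.9,34-18.7],[np.pi,0,y])
```

```text
d cm [ 4.39  0.17 14.3 ] rot deg [-0.06  0.03 -0.01] rows>= 3.6
d cm [ 4.4   0.18 23.77] rot deg [-0.06  0.03 -0.01] rows>= 5.8
```

View pics/m8.png

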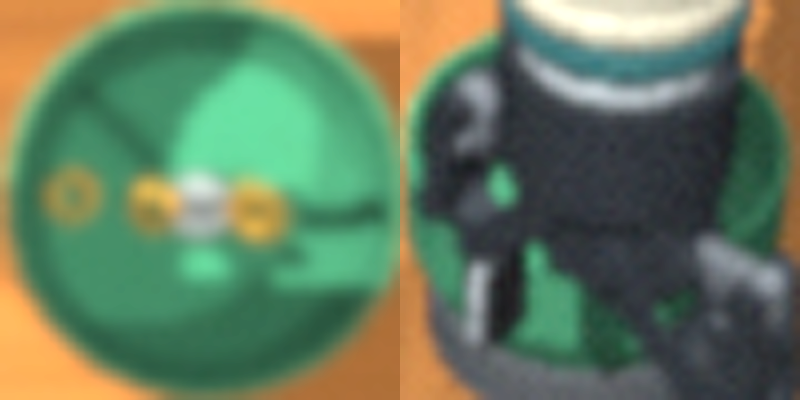

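The top crop shows three clear rings, at (72,193), (152,207) and (260,212). The last looks oversized, perhaps two stacked. I'll look from above the bowl with the wrist camera and locate the rod at the same time.

Call:
move_arm(
  targets="1 -2.42 1.79 -0.1 0 0 0;1 -2.42 1.79 -0.1 0 0 0;1 -2.42 1.79 -0.1 0 0 0;1 -2.42 1.79 -0.1 0 0 0;1 -2.42 1.79 -0.1 0 0 0",
)

```text
clock: 16.93
eef_pos: [464.1, 154.2, 258.0]
tool_rot: [-3.14, -0.0, 1.018]
force: [1.3, 0.3, -0.4]
width: 85.3
gripper_force: 0.0
```

Call:
move_arm(
  targets="1 -2.42 1.79 -0.1 0 0 0;1 -2.42 1.79 -0.1 0 0 0;1 -2.42 1.79 -0.1 0 0 0;1 -2.42 1.79 -0.1 0 0 0;1 -2.42 1.79 -0.1 0 0 0",
)

```text
clock: 17.35
eef_pos: [476.7, 4.2, 263.0]
tool_rot: [-3.14, -0.0, 1.018]
force: [0.9, 0.2, -0.8]
width: 85.4
gripper_force: 0.0
```

Call:
move_arm(
  targets="1 -2.42 1.79 -0.1 0 0 0;1 0 0 0 0 0 0;1 0 0 0 0 0 0",
)

```text
clock: 17.6
eef_pos: [479.4, -26.0, 264.0]
tool_rot: [-3.141, -0.0, 1.014]
force: [-0.5, -0.1, 0.1]
width: 85.6
gripper_force: 0.0
```

Run:
```python
from h import *
s=read_state();print(s['eef_pos'],s['tool_rot'])
w=get('wrist','w9');m=mask(w,(60,60,30),(90,255,255));c=max(cv2.findContours(m,0,1)[0],key=cv2.contourArea);h=cv2.convexHull(c)
print(cv2.boundingRect(h))
P=onz(w,h[:,0],120);A=np.c_[2*P[:,:2],np.ones(len(P))];x=np.linalg.lstsq(A,(P[:,:2]**2).sum(1),rcond=None)[0];print('rim',x[:2],np.sqrt(x[2]+x[:2]@x[:2]))
L=np.zeros_like(m);cv2.fillPoly(L,[h],255)
g=cv2.bitwise_and(mask(w,(0,0,70),(179,60,255)),L);n,l,st,cc=cv2.connectedComponentsWithStats(g);print('grey',[(cc[i].round(1).tolist(),st[i].tolist()) for i in range(1,n) if st[i][4]>30])
print('rod pred tip, foot',proj(w,[[x[0],x[1],175],[x[0],x[1],51]]).round(1).tolist())
y=cv2.bitwise_and(mask(w,(10,80,90),(30,255,255)),cv2.erode(L,np.ones((9,9))));n,l,st,cc=cv2.connectedComponentsWithStats(y)
for i in range(1,n):
    if st[i][4]>15: print('ring',cc[i].round(1),st[i],onz(w,[cc[i]],59)[0].round(1),onz(w,[cc[i]],67)[0].round(1))
print('px per 22mm at 59',np.linalg.norm(np.diff(proj(w,[[x[0],x[1],59],[x[0]+22,x[1],59]]),axis=0)))
x0,y0,ww,hh=cv2.boundingRect(np.argwhere(y>0)[:,::-1].astype(np.int32))
for r in range(y0,y0+hh,2): print(r,''.join('#' if y[r,q] else ('o' if g[r,q] else '.') for q in range(x0,x0+ww,1)))
```

```text
[479.36327396 -25.96799277 264.01439441] [-3.14076084e+00 -5.96063295e-05  1.01376475e+00]
(215, 8, 211, 215)
rim [501.8734737   14.38721181] 83.72104655758369
grey [([320.6, 119.3], [306, 103, 30, 34, 653])]
rod pred tip, foot [[318.4, 128.2], [320.3, 117.3]]
ring [293.1  63.2] [282  51  24  25 331] [507.   69.8  59. ] [507.2  68.9  67. ]
ring [308.9  99.8] [297  88  24  24 377] [501.6  34.2  59. ] [501.9  34.1  67. ]
ring [331.4 141.3] [320 127  24  29 473] [499.1 -10.4  59. ] [499.5  -9.5  67. ]
px per 22mm at 59 23.29567105662996
51 .........####.................................................
53 .....#############............................................
55 ...#################..........................................
57 .##########..#########........................................
59 #######.........#######.......................................
61 ######............#####.......................................
63 #####.............######......................................
65 ######............#####.......................................
67 .#####...........######......
[... 2265 characters left out ...]
.oooooo######################.
137 ......................................#######################.
139 ......................................########.......########.
141 ......................................#######..........#######
143 ......................................########........#######.
145 ......................................#######################.
147 .......................................#####################..
149 .......................................#####################..
151 .........................................#################....
153 ...........................................#############......
155 ..............................................######..........
```

The wrist mask shows two single rings and one 24x29 px blob with an offset hole, which is two stacked rings. That makes four in the bowl. Next I refine the rod position.

Run:
```python
from h import *
w=get('wrist');s=read_state()
a=np.linspace(0,2*np.pi,60)
def pred(c):
    P=np.vstack([np.c_[c[0]+r*np.cos(a),c[1]+r*np.sin(a),0*a+z] for r,z in((3,175),(6,167))]); return proj(w,P)
for c in((501.9,14.4),(500,13)):
    p=pred(c);print(c,'x',p[:,0].min().round(1),p[:,0].max().round(1),'ymax tip',p[:60,1].max().round(1),'ymax shoulder',p[60:,1].max().round(1),'tip c',p[:60].mean(0).round(1))
g=cv2.cvtColor(w['color'],cv2.COLOR_RGB2GRAY)
for r in range(118,142,2): print(r,w['color'][r,300:342].astype(int).sum(1)//3)
print('px/mm',np.linalg.norm(np.diff(proj(w,[[500,13,175],[510,13,175]]),axis=0))/10)
# rim: outer edge fit after robust trimming
m=mask(w,(55,50,20),(95,255,255));h=cv2.convexHull(max(cv2.findContours(m,0,1)[0],key=cv2.contourArea))[:,0]
P=onz(w,h,120)[:,:2];k=np.ones(len(P),bool)
for _ in range(6):
    A=np.c_[2*P[k],np.ones(k.sum())];x=np.linalg.lstsq(A,(P[k]**2).sum(1),rcond=None)[0];r=np.sqrt(x[2]+x[:2]@x[:2]);e=np.linalg.norm(P-x[:2],axis=1)-r;k=np.abs(e)<1
print(x[:2],r,k.sum(),len(k))
```

```text
(501.9, 14.4) x 311.6 329.7 ymax tip 135.6 ymax shoulder 138.8 tip c [320.6 130.9]
(500, 13) x 310.3 328.3 ymax tip 139.0 ymax shoulder 142.1 tip c [319.2 134.3]
118 [137 136 136 137 135 129 119 140 195 225 224 210 198 190 173 159 152 151
 153 153 153 151 148 142 134 125 122 152 205 231 237 238 237 237 233 214
 160 129 130 135 135 136]
120 [136 136 135 135 136 135 134 161 210 231 233 233 233 228 205 174 157 155
 155 154 154 150 147 140 133 124 115 128 174 220 233 235 236 237 237 226
 170 119 115 125 129 131]
122 [135 134 135 136 135 134 137 163 210 232 235 235 234 228 206 174 160 160
 161 161 159 156 150 143 135 126 115 111 134 176 216 231 234 234 229 200
 140 101 105 113 116 118]
124 [135 134 135 135 135 135 136 147 180 217 231 234 231 217 185 165 164 170
 174 174 173 169 163 153 143 131 118 110 113 127 161 203 223 219 195 144
  96  87 103 113 116 115]
126 [134 134 135 135 135 136 136 136 146 178 215 228 222 191 168 168 174 184
 194 199 198 191 179 163 147 132 118 107 103 109 122 145 171 180 156 110
  83  96 110 114 115 115]
128 [132 134 133 135 136 135 136 135 136 146 174 193 182 1
[... 549 characters left out ...]
21 229 230 231 229 215 178 132 101  94 102 110 112 111 110 106 107 118
 145 172 184 187 184 171]
136 [136 136 136 137 137 137 136 136 135 136 135 135 133 125 112 102 103 121
 148 171 178 171 158 134 108  97  96 103 108 110 112 116 119 118 115 112
 117 138 165 180 185 184]
138 [137 136 136 136 135 136 135 135 135 136 135 136 136 134 130 124 116 108
 101  99  99 107 118 127 130 125 117 119 123 125 125 124 121 118 121 126
 127 129 138 158 178 186]
140 [135 135 135 135 136 135 135 135 135 135 135 135 135 134 135 135 134 133
 130 128 132 149 173 183 184 171 137 109 107 106  99  89  84  84  90  99
 107 110 108 124 158 179]
px/mm 1.564290560220645
[501.81652429  14.38545893] 83.84593543668963 65 65
```

Call:
move_arm(
  targets="1 2.59 -1.65 0 0 0 0;1 2.59 -1.65 0 0 0 0;1 2.59 -1.65 0 0 0 0;1 2.59 -1.65 0 0 0 0;1 2.59 -1.65 0 0 0 0",
)

```text
clock: 18.12
eef_pos: [476.1, 133.7, 263.5]
tool_rot: [-3.139, -0.0, 1.023]
force: [0.7, -0.7, -0.4]
width: 85.3
gripper_force: 0.0
```

Call:
move_arm(
  targets="1 2.59 -1.65 0 0 0 0;1 2.59 -1.65 0 0 0 0;1 2.59 -1.65 0 0 0 0;1 2.59 -1.65 0 0 0 0;1 2.59 -1.65 0 0 0 0",
)

```text
clock: 18.53
eef_pos: [472.8, 287.3, 263.5]
tool_rot: [-3.139, 0.0, 1.024]
force: [-0.2, -0.1, -0.7]
width: 85.6
gripper_force: 0.0
```

Call:
move_arm(
  targets="1 2.59 -1.65 0 0 0 0;1 2.59 -1.65 0 0 0 0;1 0 0 0 0 0 0;1 0 0 0 0 0 0;1 0 0 0 0 0 0",
)

```text
clock: 18.95
eef_pos: [472.4, 345.7, 263.4]
tool_rot: [-3.14, 0.002, 1.022]
force: [-0.6, -0.6, -0.5]
width: 85.0
gripper_force: 0.0
```

Run:
```python
from h import *
s=read_state();print(s['eef_pos'],s['tool_rot'])
delta([475.8,341.9,60],[np.pi,0,1.018])
```

```text
[472.38587088 345.66075213 263.44965096] [-3.13992643e+00  1.54184539e-03  1.02232315e+00]
d cm [-0.11  0.52 20.34] rot deg [-0.1   0.09  0.25] rows>= 4.9
```

Call:
move_arm(
  targets="1 -0.1 0.5 3 0 0 0.2;1 0 0 3.4 0 0 0;1 0 0 3.4 0 0 0;1 0 0 3.4 0 0 0;1 0 0 3.4 0 0 0",
)

```text
clock: 19.37
eef_pos: [476.9, 340.8, 97.0]
tool_rot: [-3.141, 0.0, 1.015]
force: [0.4, 0.9, -0.1]
width: 85.3
gripper_force: 0.0
```

Call:
move_arm(
  targets="1 0 0 2.5 0 0 0;1 0 0 1.2 0 0 0;1 0 0 0 0 0 0;1 0 0 0 0 0 0;1 0 0 0 0 0 0",
)

```text
clock: 19.78
eef_pos: [478.1, 342.5, 62.6]
tool_rot: [-3.141, -0.002, 1.017]
force: [0.1, 0.2, 1.0]
width: 85.3
gripper_force: 0.0
```

Run:
```python
from h import *
s=read_state();print(s['eef_pos'],s['tool_rot'])
delta([475.8,341.9,15.3],[np.pi,0,1.018])
```

```text
[478.10185177 342.45586716  62.63100448] [-3.14148451e+00 -2.44378835e-03  1.01684370e+00]
d cm [-0.18 -0.17  4.73] rot deg [-0.01 -0.14 -0.07] rows>= 1.1
```

Call:
move_arm(
  targets="1 -0.15 -0.15 1.5 0 0 0;1 0 0 1.5 0 0 0;1 0 0 1.2 0 0 0;1 0 0 0.4 0 0 0;1 0 0 0 0 0 0",
)

```text
clock: 20.2
eef_pos: [474.6, 341.8, 14.8]
tool_rot: [-3.14, 0.0, 1.017]
force: [-0.1, -0.1, -0.1]
width: 85.4
gripper_force: 0.0
```

Call:
move_arm(
  targets="1 0 0 0 0 0 0;1 0 0 0 0 0 0",
)

```text
clock: 20.37
eef_pos: [475.3, 342.1, 15.7]
tool_rot: [-3.141, -0.001, 1.017]
force: [0.6, -0.4, 0.8]
width: 85.5
gripper_force: 0.0
```

```bash
cat > lidfit.py <<'E'
from h import *
def lid(w,z):
    m=mask(w,(5,200,60),(20,255,255)); c=np.vstack([q for q in cv2.findContours(m,0,1)[0] if cv2.contourArea(q)>200])
    h=cv2.convexHull(c)[:,0]; h=h[(h[:,0]>2)&(h[:,0]<637)&(h[:,1]>2)&(h[:,1]<397)]
    P=onz(w,h,z)[:,:2];k=np.ones(len(P),bool)
    for _ in range(8):
        # radius fixed at 88
        A=np.c_[2*P[k],np.ones(k.sum())];x=np.linalg.lstsq(A,(P[k]**2).sum(1),rcond=None)[0];r=np.sqrt(x[2]+x[:2]@x[:2]);e=np.linalg.norm(P-x[:2],axis=1)-r;k=np.abs(e)<max(1,1.5*np.median(np.abs(e)))
    return x[:2],r,k.sum(),len(k)
if __name__=='__main__':
    s=read_state();print(s['eef_pos'],s['tool_rot'][2]);delta([475.8,341.9,15.3],[np.pi,0,1.018])
    print('wrist',lid(get('wrist'),6));t=get('top');print('top',lid(t,6) if 0 else '')
E
python3 lidfit.py
```

```text
[475.31242141 342.11730677  15.73812202] 1.017420266684671
d cm [0.01 0.05 0.04] rot deg [-0.05 -0.07 -0.03] rows>= 0.0
wrist (array([475.71791818, 342.08955644]), np.float64(87.21021235034588), np.int64(50), 53)
top
```

Call:
move_arm(
  targets="0.3 0 0 0 0 0 0;0 0 0 0 0 0 0;-0.2 0 0 0 0 0 0;-0.4 0 0 0 0 0 0;-0.7 0 0 0 0 0 0",
)

```text
clock: 20.88
eef_pos: [474.6, 341.9, 15.1]
tool_rot: [-3.14, -0.0, 1.018]
force: [-0.2, -0.1, -0.5]
width: 30.4
gripper_force: 59.5
```

Call:
move_arm(
  targets="-1 0 0 0 0 0 0;-1 0 0 0 0 0 0;-1 0 0 0 0 0 0;-1 0 0 0 0 0 0;-1 0 0 0 0 0 0",
)

```text
clock: 21.3
eef_pos: [474.6, 342.0, 15.1]
tool_rot: [-3.14, -0.0, 1.017]
force: [-1.7, -0.5, 5.1]
width: 30.1
gripper_force: 60.0
```

```bash
python3 lidfit.py
```

```text
[474.6226148  341.95111248  15.12357411] 1.0174519829152244
d cm [ 0.06  0.1  -0.02] rot deg [-0.1  -0.01 -0.03] rows>= 0.0
wrist (array([476.09399005, 342.02576308]), np.float64(87.17608286034347), np.int64(54), 58)
top
```

Call:
move_arm(
  targets="-1 0 0 -0.3 0 0 0;-1 0 0 -0.8 0 0 0;-1 0 0 -1.5 0 0 0;-1 0 0 -2.5 0 0 0;-1 0 0 -2.5 0 0 0",
)

```text
clock: 21.82
eef_pos: [473.8, 341.0, 91.0]
tool_rot: [-3.139, 0.003, 1.017]
force: [0.8, 0.3, -1.4]
width: 29.9
gripper_force: 59.6
```

Call:
move_arm(
  targets="-1 0 0 -2.5 0 0 0;-1 0 0 -2.5 0 0 0;-1 0 0 -2.5 0 0 0;-1 0 0 -2.5 0 0 0;-1 0 0 -2.5 0 0 0",
)

```text
clock: 22.23
eef_pos: [474.3, 341.2, 217.0]
tool_rot: [-3.14, 0.001, 1.017]
force: [0.5, 1.1, -2.5]
width: 30.1
gripper_force: 59.6
```

Call:
move_arm(
  targets="-1 -0.6 0.45 0 0 0 0;-1 -1.6 1.17 0 0 0 0;-1 -2.21 1.62 0 0 0 0;-1 -2.21 1.62 0 0 0 0;-1 -2.21 1.62 0 0 0 0",
)

```text
clock: 22.65
eef_pos: [482.6, 230.8, 215.0]
tool_rot: [-3.139, 0.002, 1.018]
force: [0.4, 0.5, -2.6]
width: 30.3
gripper_force: 59.6
```

Call:
move_arm(
  targets="-1 -2.21 1.62 0 0 0 0;-1 -2.21 1.62 0 0 0 0;-1 -2.21 1.62 0 0 0 0;-1 -2.21 1.62 0 0 0 0;-1 -2.21 1.62 0 0 0 0",
)

```text
clock: 23.07
eef_pos: [493.3, 94.1, 214.9]
tool_rot: [-3.139, 0.002, 1.017]
force: [0.7, 0.1, -2.3]
width: 30.2
gripper_force: 59.6
```

Run:
```python
from h import *
s=read_state();print(s['eef_pos'],s['tool_rot'])
delta([500.2,14.0,215],[np.pi,0,1.0175])
```

```text
[493.34847863  94.11489653 214.94746032] [-3.13883851e+00  1.54833192e-03  1.01700854e+00]
d cm [-6.45  4.8  -0.01] rot deg [-0.16  0.09 -0.03] rows>= 1.9
```

Call:
move_arm(
  targets="-1 -2 1.5 0 0 0 0;-1 -2 1.5 0 0 0 0;-1 -1.5 1.1 0 0 0 0;-1 -0.7 0.5 0 0 0 0;-1 -0.25 0.2 0 0 0 0",
)

```text
clock: 23.48
eef_pos: [500.6, 13.9, 215.2]
tool_rot: [-3.139, 0.001, 1.014]
force: [0.5, 0.4, -3.0]
width: 30.3
gripper_force: 59.6
```

Call:
move_arm(
  targets="-1 0 0 0 0 0 0;-1 0 0 0 0 0 0;-1 0 0 0 0 0 0",
)

```text
clock: 23.73
eef_pos: [501.1, 17.5, 215.3]
tool_rot: [-3.139, -0.0, 1.02]
force: [0.3, -0.8, -2.2]
width: 30.2
gripper_force: 59.6
```

Run:
```python
from h import *
from lidfit import lid
s=read_state();print(s['eef_pos'],s['tool_rot'],s['force'])
delta([500.2,14.0,215],[np.pi,0,1.0175])
w=get('wrist');print(lid(w,206)); t=get('top')
S=get('side');
m=mask(S,(5,200,60),(20,255,255));c=max(cv2.findContours(m,0,1)[0],key=cv2.contourArea);e=cv2.fitEllipse(cv2.convexHull(c));print('side lid',e,onz(S,[e[0]],206),proj(S,[[501.5,14,206],[501.5,14,175]]))
```

```text
[501.14540183  17.54287828 215.25690064] [-3.13889013e+00 -1.10304954e-04  1.01984551e+00] [ 0.26820206 -0.81946585 -2.23373405]
d cm [-0.35  0.1   0.03] rot deg [-0.15 -0.01  0.13] rows>= 0.1
(array([502.63098881,  17.46733657]), np.float64(87.36038539069843), np.int64(39), 43)
side lid ((339.91741943359375, 179.75027465820312), (33.66802978515625, 53.28106689453125), 94.2088623046875) [[502.03257879  27.0574638  206.        ]] [[340.81540108 177.35479011]
 [340.3647272  184.43121682]]
```

Call:
move_arm(
  targets="-1 -0.35 0.09 0 -0.15 0 0.1;-1 0 0 0 0 0 0;-1 0 0 0 0 0 0;-1 0 0 0 0 0 0;-1 0 0 0 0 0 0",
)

```text
clock: 24.3
eef_pos: [500.3, 12.4, 215.6]
tool_rot: [3.141, 0.0, 1.016]
force: [0.3, 0.3, -2.6]
width: 30.2
gripper_force: 59.6
```

```bash
cat > chk.py <<'E'
from h import *
from lidfit import lid
s=read_state();print(s['eef_pos'].round(1),s['tool_rot'].round(4),s['force'].round(1))
delta([500.2,14.0,s['eef_pos'][2]],[np.pi,0,1.0175])
print(lid(get('wrist'),s['eef_pos'][2]-15.1+6))
E
python3 chk.py
```

```text
[500.3  12.4 215.6] [3.1406e+00 1.0000e-04 1.0157e+00] [ 0.3  0.3 -2.6]
d cm [ 0.13 -0.09 -0.  ] rot deg [ 0.06  0.01 -0.1 ] rows>= 0.0
(array([502.00587137,  12.54616402]), np.float64(87.1147843240716), np.int64(34), 38)
```

Call:
move_arm(
  targets="-1 0.13 -0.08 0 0 0 0;-1 0 0 0 0 0 0;-1 0 0 0 0 0 0;-1 0 0 1 0 0 0;-1 0 0 0.5 0 0 0",
)

```text
clock: 24.77
eef_pos: [500.0, 14.1, 199.6]
tool_rot: [3.141, 0.0, 1.016]
force: [0.1, 0.9, -2.4]
width: 30.1
gripper_force: 59.7
```

Call:
move_arm(
  targets="-1 0 0 0 0 0 0;-1 0 0 0 0 0 0;-1 0 0 0 0 0 0",
)

```text
clock: 25.02
eef_pos: [500.3, 13.7, 200.4]
tool_rot: [3.141, 0.001, 1.016]
force: [-0.3, -0.3, -2.6]
width: 30.1
gripper_force: 59.6
```

```bash
python3 chk.py
```

```text
[500.3  13.7 200.4] [3.1407e+00 5.0000e-04 1.0155e+00] [-0.3 -0.3 -2.6]
d cm [ 0.02 -0.02 -0.  ] rot deg [ 0.05  0.03 -0.11] rows>= 0.0
(array([501.95632265,  13.84218119]), np.float64(87.12708084751269), np.int64(35), 39)
```

Call:
move_arm(
  targets="-1 0 0 0.4 0 0 0;-1 0 0 0.4 0 0 0;-1 0 0 0.4 0 0 0;-1 0 0 0 0 0 0;-1 0 0 0 0 0 0",
)

```text
clock: 25.48
eef_pos: [500.1, 13.8, 188.2]
tool_rot: [3.141, 0.001, 1.016]
force: [-0.1, 0.6, -2.3]
width: 29.9
gripper_force: 59.6
```

Call:
move_arm(
  targets="-1 0 0 0.2 0 0 0;-1 0 0 0.2 0 0 0;-1 0 0 0.2 0 0 0;-1 0 0 0 0 0 0",
)

```text
clock: 25.82
eef_pos: [500.1, 13.9, 182.2]
tool_rot: [3.141, 0.001, 1.016]
force: [-0.0, 0.5, -2.1]
width: 29.9
gripper_force: 59.6
```

```bash
python3 chk.py
```

```text
[500.1  13.9 182.2] [3.1411e+00 6.0000e-04 1.0157e+00] [-0.   0.5 -2.1]
d cm [ 0.01  0.01 -0.  ] rot deg [ 0.03  0.03 -0.1 ] rows>= 0.0
(array([501.69120837,  14.00442664]), np.float64(87.16193232407385), np.int64(36), 40)
```

Call:
move_arm(
  targets="-1 0 0 0.3 0 0 0;-1 0 0 0.3 0 0 0;-1 0 0 0.3 0 0 0;-1 0 0 0.3 0 0 0;-1 0 0 0 0 0 0",
)

```text
clock: 26.28
eef_pos: [499.9, 13.9, 169.9]
tool_rot: [-3.142, 0.001, 1.016]
force: [-0.3, -1.1, -2.1]
width: 30.0
gripper_force: 59.6
```

Call:
move_arm(
  targets="-1 0 0 0.3 0 0 0;-1 0 0 0.3 0 0 0;-1 0 0 0.3 0 0 0;-1 0 0 0.3 0 0 0;-1 0 0 0 0 0 0",
)

```text
clock: 26.7
eef_pos: [499.9, 13.9, 157.9]
tool_rot: [3.142, 0.001, 1.016]
force: [0.1, -1.2, -2.3]
width: 29.9
gripper_force: 59.6
```

```bash
python3 chk.py
```

```text
[499.9  13.9 157.9] [3.1415e+00 9.0000e-04 1.0157e+00] [ 0.1 -1.2 -2.3]
d cm [ 0.02  0.02 -0.  ] rot deg [ 0.    0.05 -0.1 ] rows>= 0.0
(array([501.47877996,  13.98534496]), np.float64(87.18857414807329), np.int64(48), 52)
```

Call:
move_arm(
  targets="-1 0 0 0.4 0 0 0;-1 0 0 0.4 0 0 0;-1 0 0 0.4 0 0 0;-1 0 0 0.4 0 0 0;-1 0 0 0.3 0 0 0",
)

```text
clock: 27.17
eef_pos: [500.1, 13.9, 139.0]
tool_rot: [3.141, 0.001, 1.016]
force: [-0.4, -1.4, -2.6]
width: 30.0
gripper_force: 59.6
```

Call:
move_arm(
  targets="-1 0 0 0.1 0 0 0;-1 0 0 0.1 0 0 0;-1 0 0 0 0 0 0;-1 0 0 0 0 0 0",
)

```text
clock: 27.5
eef_pos: [500.5, 13.8, 137.6]
tool_rot: [3.14, 0.0, 1.016]
force: [0.3, 0.2, -1.6]
width: 30.3
gripper_force: 59.6
```

Call:
move_arm(
  targets="-1 0 0 0.1 0 0 0;-1 0 0 0 0 0 0;-1 0 0 0 0 0 0",
)

```text
clock: 27.75
eef_pos: [500.4, 13.9, 136.6]
tool_rot: [3.14, 0.0, 1.016]
force: [-0.2, 1.2, -2.7]
width: 30.3
gripper_force: 59.6
```

Call:
move_arm(
  targets="-1 0 0 0.1 0 0 0;-1 0 0 0 0 0 0;-1 0 0 0 0 0 0",
)

```text
clock: 28.0
eef_pos: [500.3, 13.8, 135.5]
tool_rot: [3.141, 0.0, 1.016]
force: [-0.1, 0.4, -1.7]
width: 29.9
gripper_force: 59.6
```

Call:
move_arm(
  targets="-1 0 0 0.1 0 0 0;-1 0 0 0 0 0 0;-1 0 0 0 0 0 0",
)

```text
clock: 28.25
eef_pos: [500.5, 13.8, 135.1]
tool_rot: [3.14, -0.0, 1.016]
force: [-2.0, -0.6, 5.0]
width: 29.7
gripper_force: 60.5
```

The lid has landed on the rim: the vertical force went from −2 to +5 N at the expected height. I'll release it and retreat.

Call:
move_arm(
  targets="-0.3 0 0 0 0 0 0;0 0 0 0 0 0 0;0.4 0 0 0 0 0 0;1 0 0 0 0 0 0;1 0 0 0 0 0 0",
)

```text
clock: 28.67
eef_pos: [500.5, 13.8, 134.5]
tool_rot: [3.14, 0.0, 1.016]
force: [-1.1, -0.2, 0.3]
width: 76.8
gripper_force: 0.0
```

Call:
move_arm(
  targets="1 0 0 0 0 0 0;1 0 0 -0.8 0 0 0;1 0 0 -1.5 0 0 0;1 0 0 -2.5 0 0 0;1 0 0 -3 0 0 0",
)

```text
clock: 29.08
eef_pos: [499.2, 13.7, 212.9]
tool_rot: [-3.14, 0.002, 1.015]
force: [0.8, 0.6, 0.3]
width: 85.5
gripper_force: 0.0
```

Call:
move_arm(
  targets="1 0 0 -3 0 0 0;1 0 0 -3 0 0 0;1 0 0 -1.5 0 0 0;1 0 0 0 0 0 0;1 0 0 0 0 0 0",
)

```text
clock: 29.5
eef_pos: [500.5, 14.0, 288.5]
tool_rot: [3.139, -0.001, 1.016]
force: [-0.7, 0.4, -0.1]
width: 85.2
gripper_force: 0.0
```

Run:
```python
from h import *
from lidfit import lid
s=read_state();print(s['eef_pos'],s['force'],s['width'])
w=get('wrist');print('at 126:',lid(w,126))
S=get('side');m=mask(S,(5,200,60),(20,255,255));cs=[c for c in cv2.findContours(m,0,1)[0] if cv2.contourArea(c)>200]
for c in cs: print('side',cv2.boundingRect(c))
a=np.linspace(0,6.28,90);p=proj(S,np.c_[500.5+88*np.cos(a),14+88*np.sin(a),0*a+126]);q=proj(S,np.c_[500.5+88*np.cos(a),14+88*np.sin(a),0*a+120])
print('pred',p.min(0),np.maximum(p.max(0),q.max(0)))
```

```text
[500.50848601  14.04031044 288.50093242] [-0.72346757  0.43075158 -0.09422174] 85.23382220527019
at 126: (array([587.60457438, -32.80216283]), np.float64(179.03071096964345), np.int64(19), 34)
side (314, 180, 52, 34)
pred [314.66110978 179.09856181] [365.28169569 214.26050667]
```

Run:
```python
from h import *
w=get('wrist');m=mask(w,(5,215,120),(20,255,255));n,l,st,cc=cv2.connectedComponentsWithStats(m);print([st[i].tolist() for i in range(1,n) if st[i][4]>150])
i=max(range(1,n),key=lambda i:st[i][4]);c=max(cv2.findContours((l==i).astype(np.uint8),0,1)[0],key=cv2.contourArea)[:,0]
P=onz(w,c,126)[:,:2];d=np.linalg.norm(P-[501.6,14.1],axis=1);k=d>80
A=np.c_[2*P[k],np.ones(k.sum())];x=np.linalg.lstsq(A,(P[k]**2).sum(1),rcond=None)[0];print(x[:2],np.sqrt(x[2]+x[:2]@x[:2]),k.sum())
```

```text
[[226, 69, 200, 197, 28889]]
[502.24671489  13.88453404] 86.32109353994713 559
```

```bash
python3 -c "
from h import *
print(order.finish_job())"
```

```text
the job is handed in; nothing more can be done
None
```

I handed the job in with the four rings in the bowl, the empty scoop flat on the bench, and the lid released on the rim (camera-measured within about 1 mm of centre). The jar, tin and hammer were never touched, but two of the rings are stacked, so the fourth was counted from image masks, and no verdict came back.

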